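Hold the amber calibration cell in the photometer beam

ROBOT

A 6-joint arm with a two-finger parallel gripper is mounted at the origin on the work surface. World frame = base frame: x ahead of the robot, y to its left, z up, the work surface at z = 0. Lengths are in m, angles in rad, forces in N, time in s.
With the tool pointing down it reaches from about 0.3 to 0.775 m from the base axis. Payload 14.6 kg.
Tool frame: the origin (TCP) lies on the centre line of the jaws, within the pads' length; the fingertips stand 19 mm ahead of it and the grasp point (between the pads) is the TCP; y points along the fingers, x is the direction in which the jaws open and shut, and the axes are right-handed (so a half turn about y gives the same grasp; the last joint's range is limited). The gripper opens to 94 mm and grips with 3 to 60 N. Pads are 16 mm wide; open, the fingers measure 119 mm over their backs; the gripper's body (75 mm by 177 mm) begins 78 mm behind the grasp point.
Start: joints at [1.233, 0.3, 1.521, -0, 1.321, -0.067], TCP at [0.147, 0.53, 0.224] pointing down, gripper open.
Joint ranges: [-3.03, 3.03], [-0.79, 2.21], [0.23, 2.52], [-1.04, 4.18], [0, 3.07], [-2.55, 2.55]. Speed limits (rad/s): [2.22, 2.22, 2.57, 3.14, 3.14, 3.14].

INTERFACE

Orientations are given as [roll, pitch, yaw] about the fixed x, y, z axes, in that order (R = Rz(yaw) Ry(pitch) Rx(roll)).
In Python, from station import ctrl, optics gives the robot as it stands.
- The arm moves only by the tool jog_arm, never from a script. Its argument "targets" is a list of rows, each a list of 3 entries, a list of its own where there are three numbers: the finger opening in cm, from 0 to 9.4, then the shift along the tool's x, y, z in cm, then the turn about the tool's y in rad. A call has 1 to 10 rows; each row is the pose to reach, as a shift and turn from the pose commanded when the call began, along the tool's axes at that moment; what a row does not reach only later rows make up. A row lasts 1/10 s, in which the tool goes at most 50 mm and 8.59 degrees, less where a joint would pass 70% of its speed; a pose out of reach is approached as far as the arm can. A call with a gripper value outside its range is refused whole. The fingers move at their own pace and stop on an object; "grip_force" is the grip in N (left out, the last holds). Time passes only in rows, so rows that repeat a pose let the fingers close. It gives the time, the measured TCP pose, the force and the opening at its end, in the units of the state.
- ctrl.get_obs(): the state, without advancing time (a new reading comes with each control period).
- optics.camera(name): name is "scene" or "top" or "wrist"; returns a dict with "img" (400x640x3 uint8, red, green, blue), "range_z" (400x640 float32, m along the optical axis (not along the pixel's ray), 0 where there is no reading), "camera_matrix" (3x3 intrinsics, pixels), "k1" (the pictures are not rectified: a ray, as slopes to the right and down, at radius r is drawn at 1 + k1 r^2 times it, then the intrinsics apply), "world_to_cam" (4x4, takes a point from world to camera coordinates); the wrist camera has in their place "mount" (4x4, takes a point from camera to tool coordinates, whose origin is the TCP and whose axes are the tool frame's). Camera axes: x right, y up, looking along -z (the intrinsics and any distortion apply to the point x, -y, -z); pixel columns grow to the right and rows downward; lengths in m; the calibration is good to about 2 mm. A picture is of the moment at which its call begins: read the wrist's pose just before it.
- ctrl.hand_in(): hands the job in, once; it reports no verdict.
The state is a dict: "time_s": time; "qpos": joint angles; "joint_vel": joint speeds; "tau": joint torques, N m; "ee_pos": TCP position; "eef_rot": TCP orientation; "force": force on the tool from outside, world axes, zero at the start; "moment": the same for the moment, N m; "grip_width": finger opening in m.
Only numpy, scipy, OpenCV 4.12 (cv2) and the standard library are available. Lean on these libraries where they do the work, as an engineer would, in place of code of your own. Each camera call takes 0.05 s, during which the arm holds its last target. There are 200 camera calls.

TASK

First slide the blue-tabbed shutter of the open photometer fully open, then take the amber glass calibration cell out of the lime rack, gripping it by its white frosted sides and never touching its clear end windows, and hold it upright in the middle of the light path, at beam height, with the windows facing lamp and detector squarely. Finish while still holding it there, still and free of the photometer; nothing is put down. Leave the other two cells, the bottle and the beaker where they are.

Things in the scene. Friction and masses are not known exactly. Their poses are not given: they have to be found in the camera images.
- amber_cell: Solid amber glass block to take, upright: 32.5 long (x) x 12.5 wide (y) x 45 tall (z), about 46 g. Narrow end faces (+x, -x): clear windows. Long sides (+y, -y; 28.5 x 45): white frosted. From above: an amber bar between two white stripes. Stands in one of the rack's three slots (which one varies), sunk 12, 33 showing. Origin: underside centre.
- amber_cell_center (a point): centre of the amber cell, 22.5 mm above its underside; axes as the cell's.
- amber_cell_window_a: clear window on the amber cell's +x end, a slab 2 thick x 8.5 wide x 45 tall that the fingers must not touch. Origin: bottom centre of the slab.
- amber_cell_window_b: the same on the amber cell's -x end.
- blue_cell: Bystander: blue glass cell of the same shape as the amber one (32.5 x 12.5 x 45, blue between two white frosted sides), standing in another slot of the rack. Origin: underside centre.
- violet_cell: Bystander: violet glass cell of the same shape as the amber one (32.5 x 12.5 x 45, violet between two white frosted sides), standing in another slot of the rack. Origin: underside centre.
- rack: Fixed lime green block, 86 (x) x 200 (y) x 30 tall, dark dots for looks only, three slots in a row along its y at y = -60, 0, +60; each slot 34.1 long (y), 14.1 wide (x), 12 deep. The cells stand in them, long direction along the rack's y; nothing else stands above its top. Origin: underside centre.
- photometer: Fixed. y = along the light beam, x = across it (-x: front, towards the robot). Black base 130 (x) x 250 (y) x 12 tall; cream lamp head at -y and detector head at +y, each 90 x 75, tops at z = 85; gap between them y -40 to +40, open in x and above. Beam at x = 0, 60 above the table, over the white line on the base; a cross line marks its middle. Origin: underside centre, under the beam's middle.
- beam_center (a point): middle of the light path, halfway between the heads, 60 above the table; axes as the photometer's.
- shutter (a joint): Slide of the dark steel shutter plate before the lamp's opening, m: 0 closed, 0.036 fully open (end stop). Opens along the photometer's +x (away from the robot), resists with about 1.5 N, stays where it is left. Starts closed or up to 8 mm open.
- shutter_tab (a point): Top centre of the shutter's upright blue tab, 122 above the table; axes as the photometer's. Tab 12 (x) x 20 (y), standing 30 above a thin steel foot whose top is 92 above the table (lamp head top: 85). It lies 53 to the lamp side (-y) of the beam's middle and moves with the shutter; when closed it is level with the beam (x = 0).
- reagent_bottle: small loose bottle with a blue cap, 44 in diameter, 85 tall; bystander. Origin: centre of the underside.
- beaker: small loose open glass beaker, 52 in diameter at the rim, 60 tall; bystander. Origin: centre of the underside.
There are look-alikes about, which are no part of the job. There is more than one size of the rack; the one meant has the size given above.

How it is judged:
On the way, in this order (a step that is already met when the one before it is completed fails the run):
1. the shutter is fully open (within 4 mm of its end stop) while the amber cell still stands in the rack (value of joint shutter above 0.032 m and distance of amber_cell from where it was at the start of the episode below 0.01 m), for 0.2 s.
2. the amber cell, gripped by the fingers, is lifted clear of the rack (height (world z) of amber_cell above 0.034 m and contact force between the fingers and amber_cell above 0.5 N and contact force between amber_cell and rack below 0.05 N), for 0.2 s.
At the end, for the whole second after the job is handed in: Amber cell held still by the fingers, centre within 4 mm across, 8 mm in height and 12 mm along the beam of the light path's middle, turned and tilted under 0.12 rad, touching no photometer part; shutter within 4 mm of open; other cells within 10 mm, bottle and beaker 20 mm of their starts (value of joint shutter above 0.032 m and x of amber_cell_center in the frame of photometer between -0.004 and 0.004 m and y of amber_cell_center in the frame of photometer between -0.012 and 0.012 m and z of amber_cell_center in the frame of photometer between 0.052 and 0.068 m and angle between the x axis of amber_cell and the y axis of photometer, either way round below 0.12 rad and angle between amber_cell's own z axis and vertical below 0.12 rad and contact force between the fingers and amber_cell above 0.5 N and contact force between amber_cell and photometer below 0.05 N and linear speed of amber_cell below 0.02 m/s and distance of each of blue_cell, violet_cell from where it was at the start of the episode below 0.01 m and distance of each of reagent_bottle, beaker from where it was at the start of the episode below 0.02 m); the arm keeps its last pose, push and grip.
It fails at once if a clear window of the amber cell is touched by the robot (contact force between any of the fingers, the arm and amber_cell_window_a above 0.3 N or contact force between any of the fingers, the arm and amber_cell_window_b above 0.3 N).
It fails at once if another cell is moved by more than 15 mm (distance of any of blue_cell, violet_cell from where it was at the start of the episode above 0.015 m).
It fails at once if the bottle or the beaker is moved by more than 30 mm or tipped over (distance of any of reagent_bottle, beaker from where it was at the start of the episode above 0.03 m or angle between any of reagent_bottle, beaker's own z axis and vertical above 0.5 rad).
It also fails if it takes over 58 s, if anything falls off the work surface, if the arm or the gripper's body presses on something with over 40 N, if the wrist force passes 120 N, or if a joint passes its speed limit or range.

## Working session

There is one attempt and no reset: what is moved stays moved. The work goes in short steps, Python scripts to look and compute and a tool call to move; the robot and the scene stay as the last step left them, time stands still between calls to the robot, and variables do not carry over. Pictures are saved under pics/ and viewed, about 8 in all and at most 12, crops included, and the job is handed in when it is done.

Besides the shell and the picture viewer there is one more tool, called after "Request:" by a JSON object that holds its "api" and its "payload". jog_arm: Moves the arm, as the interface text tells. Its arguments: {"type":"object","properties":{"targets":{"type":"array","items":{"type":"array"}},"grip_force":{"type":"number"}},"required":["targets"]}

```bash
mkdir -p pics; cat > h.py <<'E'
import numpy as np, cv2
from scipy.spatial.transform import Rotation as R
from station import ctrl, optics
def T_tool(o):
    T=np.eye(4); T[:3,:3]=R.from_euler('xyz',o['eef_rot']).as_matrix(); T[:3,3]=o['ee_pos']; return T
def grab(name):
    o=ctrl.get_obs(); c=optics.camera(name)
    c['c2w']=T_tool(o)@np.array(c['mount']) if name=='wrist' else np.linalg.inv(c['world_to_cam'])
    return c
def cloud(c):
    K=np.array(c['camera_matrix'],float); h,w=c['range_z'].shape
    u,v=np.meshgrid(np.arange(w),np.arange(h))
    p=cv2.undistortPoints(np.stack([u,v],-1).reshape(-1,1,2).astype(np.float64),K,np.array([c['k1'],0,0,0.])).reshape(h,w,2)
    z=c['range_z']; P=np.stack([p[...,0]*z,-p[...,1]*z,-z],-1)
    W=P@c['c2w'][:3,:3].T+c['c2w'][:3,3]; W[z==0]=np.nan
    return W
def save(c,n): cv2.imwrite('pics/'+n,np.ascontiguousarray(c['img'][...,::-1]))
E
python3 - <<'E'
from h import *
o=ctrl.get_obs(); print({k:np.round(v,3) for k,v in o.items()}); print(T_tool(o).round(3))
c=grab('top'); save(c,'top.png'); np.savez('top.npz',W=cloud(c),img=c['img']); print(c['k1'],c['camera_matrix'],c['c2w'].round(3))
c=grab('scene'); save(c,'scene.png'); np.savez('scene.npz',W=cloud(c),img=c['img']); print(c['c2w'].round(3))
print(np.array(grab('wrist')['mount']).round(3))
E
```

```text
{'time_s': np.float64(0.0), 'qpos': array([ 1.233,  0.3  ,  1.522,  0.   ,  1.321, -0.067]), 'joint_vel': array([-0.001, -0.   , -0.001,  0.002,  0.001,  0.003]), 'tau': array([ 3.0000e-03, -5.3181e+01, -3.5273e+01,  7.1000e-02,  2.4000e-02,
       -0.0000e+00]), 'ee_pos': array([0.147, 0.53 , 0.224]), 'eef_rot': array([-1.571e+00,  1.000e-03,  1.300e+00]), 'force': array([-0.831,  0.087, -0.164]), 'moment': array([ 0.04 , -0.033, -0.029]), 'grip_width': np.float64(0.094)}
[[ 0.268 -0.    -0.964  0.147]
 [ 0.964 -0.001  0.268  0.53 ]
 [-0.001 -1.     0.     0.224]
 [ 0.     0.     0.     1.   ]]
0.027238338449225477 [[363.85146604   0.         319.29396386]
 [  0.         363.85146604 192.09832862]
 [  0.           0.           1.        ]] [[ 0.023  0.985 -0.174  0.345]
 [-1.     0.025  0.007  0.068]
 [ 0.011  0.174  0.985  0.976]
 [ 0.     0.     0.     1.   ]]
[[-0.594 -0.534  0.602  1.234]
 [ 0.805 -0.405  0.434  0.616]
 [ 0.012  0.742  0.67   0.948]
 [ 0.     0.     0.     1.   ]]
[[ 1.    -0.     0.    -0.   ]
 [ 0.     0.261 -0.965 -0.16 ]
 [-0.     0.965  0.261  0.076]
 [ 0.     0.     0.     1.   ]]
```

View pics/top.png

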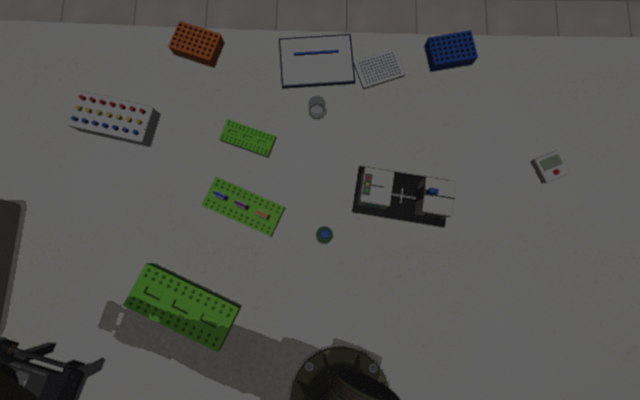

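View pics/scene.png

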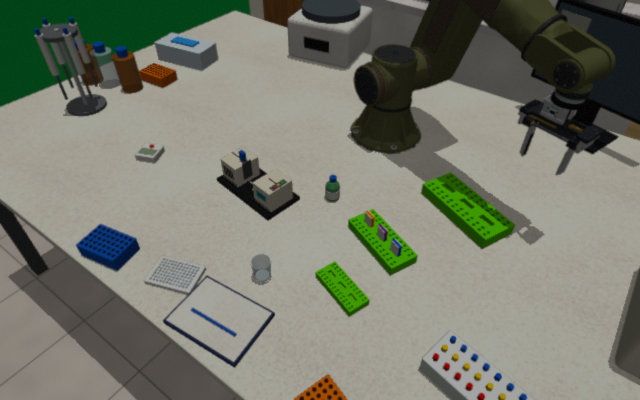

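The top view shows the rack with its cells at (243,206), amber at (262,214) and the bottle at (324,235). The photometer is at (403,196), its blue tab at (432,191) and the beaker at (317,107). The scene view agrees, and the other lime racks are empty look-alikes of other sizes.

```bash
python3 - <<'E'
from h import *
for n in ('top','scene'):
    d=np.load(n+'.npz'); W=d['W']; hsv=cv2.cvtColor(np.ascontiguousarray(d['img']),cv2.COLOR_RGB2HSV)
    H,S,V=[hsv[...,i].astype(int) for i in range(3)]
    def box(m,name):
        p=W[m]; p=p[~np.isnan(p[:,0])]
        if len(p)<4: print(name,len(p));return
        r=cv2.minAreaRect((p[:,:2]*1000).astype(np.float32)); print(n,name,len(p),np.round(r[0],1),np.round(r[1],1),round(r[2],1),'z',np.percentile(p[:,2],[5,50,95]).round(3))
    near=lambda x,y,rad:np.hypot(W[...,0]-x,W[...,1]-y)<rad
    if n=='top':
        for nm,(u,v) in dict(rack=(243,222),amber=(262,214),tab=(432,191),ph=(403,196),bot=(324,235),beak=(317,107)).items(): print(nm,W[v,u].round(4))
    rc=(0.32,0.25)
    if n=='top': R0=W[206,243][:2]; P0=W[196,403][:2]
    lime=(H>35)&(H<65)&(S>150)
    m=(lime&near(*R0,0.13)&(W[...,2]>.022)&(W[...,2]<.036)); 
    k=cv2.morphologyEx(m.astype(np.uint8),cv2.MORPH_OPEN,np.ones((2,2)))>0
    box(k,'rack')
    box((W[...,2]>.045)&near(*R0,0.12)&(W[...,2]<.08),'cells')
    box((H<20)&(S>90)&(V>60)&near(*R0,0.12)&(W[...,2]>.03),'amber')
    a=near(*P0,0.17)
    box(a&(V<60)&(W[...,2]<.02)&(W[...,2]>.006),'base')
    box(a&(W[...,2]>.075)&(W[...,2]<.09)&(S<90)&(V>90),'heads')
    box(a&(H>100)&(H<125)&(S>150)&(W[...,2]>.09)&~near(*W[235,324][:2] if n=='top' else P0*0,.05),'tab')
E
```

```text
rack [0.4283 0.2572 0.0282]
amber [0.4465 0.204  0.062 ]
tab [ 0.5049 -0.2073  0.1218]
ph [ 0.5093 -0.1636  0.0155]
bot [0.3964 0.0473 0.0823]
beak [0.7592 0.0728 0.0062]
top rack 1909 [468.4 258.5] [195.1  79.7] 67.2 z [0.026 0.029 0.032]
top cells 209 [469.6 260.1] [150.9  12.4] 67.0 z [0.052 0.061 0.064]
top amber 39 [446.6 204.7] [30.8  8.3] 68.2 z [0.059 0.061 0.064]
top base 1885 [ 510.5 -159.6] [249.7 129.4] 81.9 z [0.008 0.011 0.014]
top heads 1523 [ 511.4 -159.9] [227.   86.4] 81.9 z [0.081 0.084 0.086]
top tab 43 [ 505.4 -210.9] [18. 10.] 78.8 z [0.106 0.121 0.123]
scene rack 1456 [467.3 268.3] [198.2 104. ] 68.6 z [0.024 0.03  0.034]
scene cells 271 [472.5 264.8] [155.1  15.9] 66.6 z [0.048 0.061 0.066]
scene amber 46 [448.7 209.4] [34.2  9.4] 63.7 z [0.041 0.062 0.066]
scene base 875 [ 514.8 -155. ] [249.8 129.9] 82.0 z [0.008 0.012 0.016]
scene heads 811 [ 512.2 -156.5] [232.3  92.3] 82.0 z [0.082 0.085 0.088]
scene tab 47 [ 509.3 -206.4] [18.4 12.7] 77.3 z [0.097 0.112 0.122]
```

```bash
cat >> h.py <<'E'
def go(p,yaw_deg):
    """shift (cm, tool axes) and turn (rad) to world TCP p, tool x at yaw"""
    o=ctrl.get_obs(); T=T_tool(o); d=T[:3,:3].T@(np.array(p)-T[:3,3])*100
    y=np.degrees(np.arctan2(T[1,0],T[0,0])); t=-((yaw_deg-y+180)%360-180)
    print('t',round(o['time_s'],2),'tcp',np.round(o['ee_pos'],4),'yaw',round(y,2),'tilt',np.round(T[2,1],4),'F',np.round(o['force'],2),'w',round(o['grip_width'],4))
    print('shift',d.round(2),'turn',round(np.radians(t),3))
C=np.array([.511,-.159]); YP=-8.1
ex=np.array([np.cos(np.radians(YP)),np.sin(np.radians(YP))]); ey=np.array([-ex[1],ex[0]])
def ph(x,y,z): return [*(C+x*ex+y*ey),z]
E
python3 -c "
from h import *
go(ph(-.002,-.053,.20),YP)"
```

```text
t 0.15 tcp [0.1471 0.5298 0.224 ] yaw 74.48 tilt -1.0 F [-0.26  0.43 -0.37] w 0.094
shift [-61.91   2.45 -53.98] turn 1.441
```

Request:
{"api": "jog_arm", "payload": {"targets": [[9.4, [-62, 2.4, -54], 1.44], [9.4, [-62, 2.4, -54], 1.44], [9.4, [-62, 2.4, -54], 1.44], [9.4, [-62, 2.4, -54], 1.44], [9.4, [-62, 2.4, -54], 1.44], [9.4, [-62, 2.4, -54], 1.44], [9.4, [-62, 2.4, -54], 1.44], [9.4, [-62, 2.4, -54], 1.44], [9.4, [-62, 2.4, -54], 1.44], [9.4, [-62, 2.4, -54], 1.44]]}}

```text
time_s: 1.15
ee_pos: [0.3629, 0.077, 0.21]
eef_rot: [-1.571, -0.001, -0.146]
force: [0.7, 0.5, 0.4]
grip_width: 0.0943
```

```bash
python3 -c "
from h import *
go(ph(-.002,-.053,.20),YP)"
```

```text
t 1.15 tcp [0.3629 0.077  0.21  ] yaw -8.36 tilt -1.0 F [0.75 0.49 0.42] w 0.0943
shift [ 17.9    1.01 -26.5 ] turn -0.005
```

Request:
{"api": "jog_arm", "payload": {"targets": [[9.4, [17.5, 1, -26], 0], [9.4, [17.5, 1, -26], 0], [9.4, [17.5, 1, -26], 0], [9.4, [17.5, 1, -26], 0], [9.4, [17.5, 1, -26], 0], [9.4, [17.5, 1, -26], 0], [9.4, [17.5, 1, -26], 0], [9.4, [17.5, 1, -26], 0], [9.4, [17.5, 1, -26], 0], [9.4, [17.5, 1, -26], 0]]}}

```text
time_s: 2.15
ee_pos: [0.4993, -0.2015, 0.2002]
eef_rot: [-1.571, -0.0, -0.139]
force: [-0.6, 0.8, -0.5]
grip_width: 0.0943
```

```bash
python3 -c "
from h import *
go(ph(-.002,-.053,.118),YP)
c=grab('wrist'); save(c,'w1.png'); W=cloud(c); np.savez('w1.npz',W=W,img=c['img'])
m=W[...,2]>.115
m&=W[...,2]<.13
hsv=cv2.cvtColor(np.ascontiguousarray(c['img']),cv2.COLOR_RGB2HSV)
m&=(hsv[...,0]>95)&(hsv[...,0]<130)&(hsv[...,1]>120)
p=W[m]; print(len(p), cv2.minAreaRect((p[:,:2]*1000).astype(np.float32)), np.nanmedian(p[:,2]))
q=p[:,:2].mean(0)-C; print('ph xy',q@ex,q@ey)
"
```

```text
t 2.15 tcp [ 0.4993 -0.2015  0.2002] yaw -7.95 tilt -1.0 F [-0.65  0.78 -0.53] w 0.0943
shift [ 0.35  8.22 -0.93] turn 0.003
253 ((506.90997314453125, -209.80194091796875), (19.212644577026367, 10.721280097961426), 82.88040161132812) 0.12173379710399504
ph xy 0.003283547325012923 -0.049846336268266275
```

View pics/w1.png

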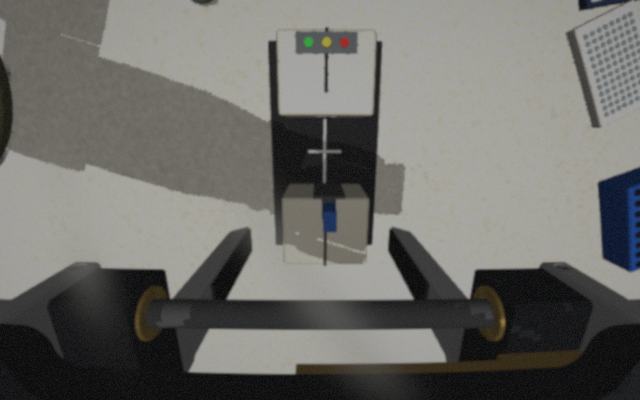

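```bash
python3 -c "
from h import *
d=np.load('w1.npz');W=d['W'];V=d['img'].max(2).astype(int)
print('cross',W[152,324])
m=(V>120)&(W[...,2]<.018)&(W[...,2]>.006)
q=W[...,:2]-C; x=q@ex;y=q@ey
g=m&(abs(x)<.03)&(abs(y)<.036)
l=g&(abs(x)<.005)
b=(W[...,2]<.018)&(W[...,2]>.006)&(abs(x)<.08)&(abs(y)<.04)&(V<70)
print('base front/back',np.percentile(x[b],[.5,99.5]))
a=g&(abs(y-np.median(y[g&(abs(x)>.007)]))<.004)&(abs(x)>.004)
print('line x',np.median(x[g&(abs(y)>.012)]),np.polyfit(y[g&(abs(y)>.012)],x[g&(abs(y)>.012)],1),'cross y',np.median(y[a]),a.sum())
h=(W[...,2]>.08)&(W[...,2]<.09)&(abs(x)<.07)
for s in(1,-1):
  k=h&(y*s>.03)&(y*s<.12); print('head',s,np.percentile(x[k],[1,99]),np.percentile(y[k],[1,99]))
"
```

```text
cross [ 0.51085803 -0.15908198  0.01297677]
base front/back [-0.06357709  0.06322941]
line x -0.00022750908312207488 [ 0.02000492 -0.00032319] cross y 0.0010551922878371525 20
head 1 [-0.04364023  0.04363927] [0.0413864  0.11527281]
head -1 [-0.04390492  0.04385969] [-0.1123301  -0.03461246]
```

Request:
{"api": "jog_arm", "payload": {"targets": [[4, [0, 1, 0], 0], [4, [0, 1, 0], 0], [4, [0, 1, 0], 0], [4, [0, 1, 0], 0], [4, [0, 1, 0], 0], [4, [0, 1, 0], 0], [4, [0, 1, 0], 0]]}}

```text
time_s: 2.9
ee_pos: [0.4996, -0.2029, 0.1899]
eef_rot: [-1.571, -0.0, -0.14]
force: [0.4, 0.3, -0.2]
grip_width: 0.042
```

```bash
python3 -c "
from h import *
go(ph(.003,-.052,.119),YP)"
```

```text
t 2.9 tcp [ 0.4996 -0.2029  0.1899] yaw -8.02 tilt -1.0 F [ 0.39  0.25 -0.21] w 0.042
shift [ 0.81  7.09 -0.69] turn 0.001
```

Request:
{"api": "jog_arm", "payload": {"targets": [[4, [0.8, 0, -0.7], 0], [4, [0.8, 0, -0.7], 0], [4, [0.8, 3, -0.7], 0], [4, [0.8, 5, -0.7], 0], [4, [0.8, 7, -0.7], 0], [4, [0.8, 7, -0.7], 0], [4, [0.8, 7, -0.7], 0]]}}

```text
time_s: 3.6
ee_pos: [0.5067, -0.2111, 0.1203]
eef_rot: [-1.571, 0.0, -0.14]
force: [-0.5, -0.3, 0.7]
grip_width: 0.04
```

```bash
python3 -c "
from h import *
go(ph(.050,-.052,.119),YP)"
```

```text
t 3.6 tcp [ 0.5067 -0.2111  0.1203] yaw -8.03 tilt -1.0 F [-0.53 -0.34  0.72] w 0.04
shift [4.69 0.13 0.01] turn 0.001
```

Request:
{"api": "jog_arm", "payload": {"targets": [[4, [1, 0, 0], 0], [4, [1.8, 0, 0], 0], [4, [2.5, 0, 0], 0], [4, [3.2, 0, 0], 0], [4, [3.9, 0, 0], 0], [4, [4.4, 0, 0], 0], [4, [4.7, 0, 0], 0], [4, [4.7, 0, 0], 0], [4, [4.7, 0, 0], 0]], "grip_force": 20}}

```text
time_s: 4.5
ee_pos: [0.5532, -0.2175, 0.1197]
eef_rot: [-1.571, -0.0, -0.14]
force: [-0.7, 0.2, -1.9]
grip_width: 0.0399
```

Request:
{"api": "jog_arm", "payload": {"targets": [[4, [0.1, 0, 0], 0], [4, [0.1, 0, 0], 0], [4, [0.1, 0, 0], 0]]}}

```text
time_s: 4.8
ee_pos: [0.5533, -0.2175, 0.1197]
eef_rot: [-1.571, 0.002, -0.14]
force: [-6.5, 1.0, 1.8]
grip_width: 0.0396
```

```bash
python3 -c "
from h import *
go(ph(.050,-.052,.119),YP)"
```

```text
t 4.8 tcp [ 0.5533 -0.2175  0.1197] yaw -8.03 tilt -1.0 F [-6.49  1.    1.75] w 0.0396
shift [-0.02  0.07 -0.  ] turn 0.001
```

Request:
{"api": "jog_arm", "payload": {"targets": [[4, [-0.4, 0, 0], 0], [4, [-0.4, 0, 0], 0], [6, [-0.4, -4, 0], 0], [9.4, [-0.4, -8, 0], 0], [9.4, [-0.4, -8, 0], 0], [9.4, [-0.4, -8, 0], 0]]}}

```text
time_s: 5.4
ee_pos: [0.5504, -0.2171, 0.2004]
eef_rot: [-1.571, -0.002, -0.14]
force: [-0.2, -1.1, -0.8]
grip_width: 0.0682
```

```bash
python3 -c "
from h import *
c=grab('wrist'); W=cloud(c)
hsv=cv2.cvtColor(np.ascontiguousarray(c['img']),cv2.COLOR_RGB2HSV)
m=(W[...,2]>.115)&(W[...,2]<.13)&(hsv[...,0]>95)&(hsv[...,0]<130)&(hsv[...,1]>120)
q=W[m][:,:2].mean(0)-C; print('tab ph xy',q@ex,q@ey,m.sum())
go([.4466,.2045,.19],-22.8)"
```

```text
tab ph xy 0.03651447624552856 -0.049728773787727686 250
t 5.45 tcp [ 0.55   -0.217   0.1993] yaw -8.02 tilt -1.0 F [-0.82 -0.67  0.67] w 0.0724
shift [-16.12   0.94  40.29] turn 0.258
```

Request:
{"api": "jog_arm", "payload": {"targets": [[9.4, [-16, 1, 40], 0.258], [9.4, [-16, 1, 40], 0.258], [9.4, [-16, 1, 40], 0.258], [9.4, [-16, 1, 40], 0.258], [9.4, [-16, 1, 40], 0.258], [9.4, [-16, 1, 40], 0.258], [9.4, [-16, 1, 40], 0.258], [9.4, [-16, 1, 40], 0.258], [9.4, [-16, 1, 40], 0.258], [9.4, [-16, 1, 40], 0.258]]}}

```text
time_s: 6.45
ee_pos: [0.446, 0.2041, 0.1884]
eef_rot: [-1.572, 0.002, -0.394]
force: [0.7, -1.0, 0.3]
grip_width: 0.0943
```

Request:
{"api": "jog_arm", "payload": {"targets": [[6, [0, 0, 0], 0], [6, [0, 0, 0], 0], [6, [0, 0, 0], 0], [6, [0, 0, 0], 0]]}}

```text
time_s: 6.85
ee_pos: [0.4478, 0.2005, 0.1898]
eef_rot: [-1.571, 0.0, -0.399]
force: [-0.3, 0.7, -0.3]
grip_width: 0.0654
```

```bash
python3 -c "
from h import *
c=grab('wrist'); save(c,'w2.png'); W=cloud(c); V=c['img']
h=cv2.cvtColor(np.ascontiguousarray(V),cv2.COLOR_RGB2HSV)
near=np.hypot(W[...,0]-.4466,W[...,1]-.2045)<.03
t=near&(W[...,2]>.054)&(W[...,2]<.07)
def f(m,n):
  p=(W[m][:,:2]*1000).astype(np.float32); print(n,len(p),p.mean(0),cv2.minAreaRect(p),np.nanmedian(W[m][:,2]))
f(t,'top'); f(t&(h[...,0]<22)&(h[...,1]>100),'amber')
al=(np.hypot(W[...,0]-.469,W[...,1]-.259)<.1)&(W[...,2]>.054)&(W[...,2]<.07); f(al,'all')
go([.4466,.2045,.053],-22.8)"
```

```text
top 365 [448.14304 209.2948 ] ((447.76885986328125, 208.50025939941406), (32.368621826171875, 11.665576934814453), 67.135986328125) 0.06273571446930304
amber 244 [448.31488 209.43546] ((447.7679443359375, 208.50189208984375), (32.368988037109375, 7.426375389099121), 67.11616516113281) 0.0627263349605075
all 1232 [472.74738 267.803  ] ((470.6591491699219, 263.474365234375), (151.47540283203125, 12.044282913208008), 67.23155975341797) 0.06285193678989826
t 6.9 tcp [0.4477 0.2007 0.1898] yaw -22.87 tilt -1.0 F [ 0.05  0.4  -0.38] w 0.0619
shift [-0.25 13.68  0.31] turn -0.001
```

View pics/w2.png

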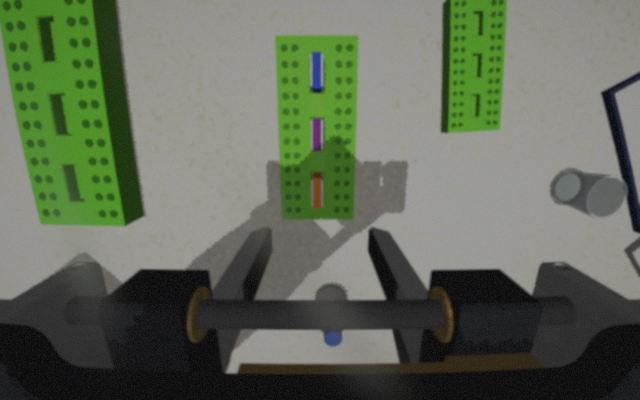

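The wrist view shows the amber cell at (317,191), nearest the bottle, with violet and blue beyond it. The fingers line up with it.

```bash
python3 -c "
from h import *
go([.4471,.2065,.054],-22.8)"
```

```text
t 6.9 tcp [0.4477 0.2007 0.1898] yaw -22.87 tilt -1.0 F [ 0.05  0.4  -0.38] w 0.0619
shift [-0.28 13.58  0.51] turn -0.001
```

Request:
{"api": "jog_arm", "payload": {"targets": [[6, [-0.3, 2, 0.5], 0], [6, [-0.3, 6, 0.5], 0], [5, [-0.3, 9, 0.5], 0], [4, [-0.3, 11, 0.5], 0], [3, [-0.3, 12.5, 0.5], 0], [3, [-0.3, 13.2, 0.5], 0], [3, [-0.3, 13.6, 0.5], 0], [3, [-0.3, 13.6, 0.5], 0], [3, [-0.3, 13.6, 0.5], 0]], "grip_force": 15}}

```text
time_s: 7.8
ee_pos: [0.447, 0.2072, 0.0545]
eef_rot: [-1.57, -0.001, -0.398]
force: [0.1, 0.3, -0.5]
grip_width: 0.0301
```

```bash
python3 -c "
from h import *
go([.4471,.2065,.054],-22.8)
c=grab('wrist'); save(c,'w3.png')
c=grab('scene'); cv2.imwrite('pics/s3.png',cv2.resize(np.ascontiguousarray(c['img'][140:290,310:500,::-1]),None,fx=4,fy=4))
"
```

```text
t 7.8 tcp [0.447  0.2072 0.0545] yaw -22.81 tilt -1.0 F [ 0.05  0.26 -0.49] w 0.0301
shift [ 0.03  0.05 -0.06] turn -0.0
```

View pics/w3.png

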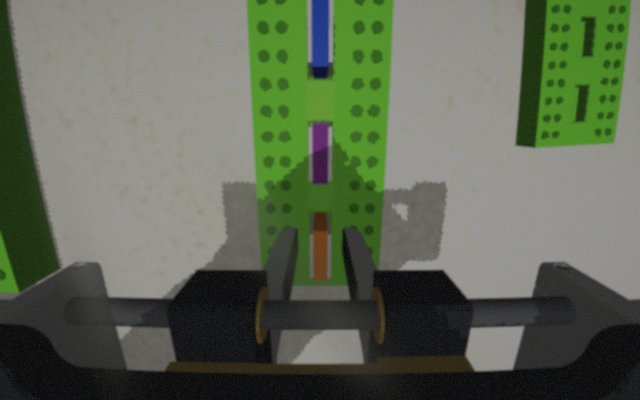

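View pics/s3.png

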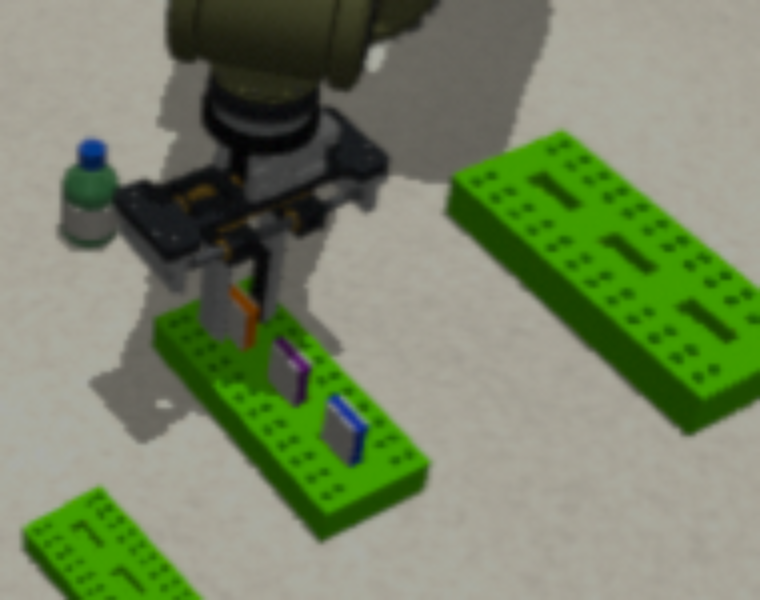

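```bash
python3 -c "
from h import *
o=ctrl.get_obs();T=T_tool(o);c=grab('wrist');W=cloud(c);t=(W-T[:3,3])@T[:3,:3]*1000
x,y,z=t[...,0],t[...,1],t[...,2]
h=cv2.cvtColor(np.ascontiguousarray(c['img']),cv2.COLOR_RGB2HSV)
m=(abs(x)<12)&(y>-15)&(y<-3)&(abs(z)<40); print('cell top',m.sum(),np.percentile(z[m],[1,50,99]),np.percentile(x[m],[1,99]),np.median(y[m]))
for s in (1,-1):
  f=(x*s>13)&(x*s<32)&(y>-40)&(y<17)&(abs(z)<30)&(h[...,1]<90)
  print(s,f.sum())
  for a in range(-40,17,8):
    g=f&(y>=a)&(y<a+8)
    if g.sum()>3: print(a,g.sum(),np.percentile(z[g],[5,50,95]).round(1),np.percentile(x[g],[5,95]).round(1))
"
```

```text
cell top 1086 [-14.61675024   2.6721371   17.44928432] [-5.51632606  6.44409841] -8.289305194757379
1 1052
-40 253 [-5.1  9.3 10. ] [15.2 26.3]
-32 201 [-0.5  9.4 10. ] [15.2 26.4]
-24 170 [-0.4  9.4 10. ] [15.2 26.5]
-16 141 [0.8 9.4 9.9] [15.2 26.3]
-8 133 [ 3.4  9.5 10. ] [15.2 26. ]
0 96 [ 7.   9.5 10.1] [15.3 26. ]
8 56 [ 8.2  9.7 10.2] [16.3 24.2]
-1 1110
-40 260 [-4.6  9.3 10. ] [-25.9 -14.8]
-32 208 [-2.8  9.3  9.9] [-26.  -14.8]
-24 176 [-3.3  9.4  9.9] [-26.  -14.8]
-16 161 [-1.4  9.4  9.9] [-25.9 -14.8]
-8 131 [-1.   9.4  9.9] [-26.  -14.8]
0 104 [ 1.1  9.5 10. ] [-25.9 -14.8]
8 67 [ 8.   9.6 10.1] [-25.  -15.5]
```

The fingers are centred on the cell to under 1 mm once their own offset is allowed for, so I'll grip and lift.

Request:
{"api": "jog_arm", "payload": {"targets": [[1, [0, 0, 0], 0], [1, [0, 0, 0], 0], [1, [0, 0, 0], 0], [1, [0, 0, 0], 0], [1, [0, 0, 0], 0], [1, [0, 0, 0], 0], [1, [0, 0, 0], 0], [1, [0, 0, 0], 0]], "grip_force": 20}}

```text
time_s: 8.75
ee_pos: [0.4467, 0.2071, 0.054]
eef_rot: [-1.571, -0.0, -0.398]
force: [-0.2, 0.0, 4.1]
grip_width: 0.0122
```

Request:
{"api": "jog_arm", "payload": {"targets": [[1, [0, -0.3, 0], 0], [1, [0, -1, 0], 0], [1, [0, -2, 0], 0], [1, [0, -4, 0], 0], [1, [0, -7, 0], 0], [1, [0, -11, 0], 0], [1, [0, -13, 0], 0], [1, [0, -13, 0], 0], [1, [0, -13, 0], 0], [1, [0, -13, 0], 0]]}}

```text
time_s: 9.75
ee_pos: [0.4461, 0.2069, 0.1828]
eef_rot: [-1.572, 0.001, -0.398]
force: [0.1, 0.7, -0.8]
grip_width: 0.0126
```

```bash
python3 -c "
from h import *
o=ctrl.get_obs();T=T_tool(o);c=grab('wrist');W=cloud(c);t=(W-T[:3,3])@T[:3,:3]*1000
x,y,z=t[...,0],t[...,1],t[...,2]
m=(abs(x)<12)&(y>-16)&(y<0)&(abs(z)<40); print('cell top',m.sum(),np.percentile(z[m],[1,50,99]),np.percentile(x[m],[1,99]),np.median(y[m]))
print(cv2.minAreaRect(np.stack([x[m],z[m]],-1).astype(np.float32)),np.polyfit(z[m],y[m],1))
go(ph(0,.001,.17),YP)"
```

```text
cell top 1371 [-14.24066476   6.65087284  17.69360595] [-11.37062773  11.2750187 ] -8.799894866326367
((2.222447395324707, 2.0511741638183594), (23.07712745666504, 33.47918701171875), 16.276018142700195) [ 0.05756157 -8.73613911]
t 9.8 tcp [0.4462 0.2069 0.1827] yaw -22.81 tilt -1.0 F [-0.38 -0.55 -1.26] w 0.0123
shift [ 20.13   1.28 -31.12] turn -0.257
```

Request:
{"api": "jog_arm", "payload": {"targets": [[1, [5, 0.5, -8], -0.1], [1, [10, 0.5, -15], -0.15], [1, [14, 0.5, -22], -0.2], [1, [18, 0.5, -28], -0.257], [1, [20.1, 0.5, -31.1], -0.257], [1, [20.1, 0.5, -31.1], -0.257], [1, [20.1, 0.5, -31.1], -0.257], [1, [20.1, 0.5, -31.1], -0.257], [1, [20.1, 0.5, -31.1], -0.257], [1, [20.1, 0.5, -31.1], -0.257]]}}

```text
time_s: 10.8
ee_pos: [0.511, -0.1572, 0.1779]
eef_rot: [-1.57, 0.002, -0.142]
force: [0.6, 1.2, -0.7]
grip_width: 0.0123
```

Request:
{"api": "jog_arm", "payload": {"targets": [[1, [0, 0, 0], 0], [1, [0, 0, 0], 0], [1, [0, 0, 0], 0], [1, [0, 0, 0], 0]]}}

```text
time_s: 11.2
ee_pos: [0.5115, -0.157, 0.1789]
eef_rot: [-1.571, -0.0, -0.14]
force: [0.5, 1.1, -0.3]
grip_width: 0.0123
```

```bash
python3 -c "
from h import *
go(ph(0,.001,.0735),YP)
o=ctrl.get_obs();T=T_tool(o);c=grab('wrist');W=cloud(c);t=(W-T[:3,3])@T[:3,:3]*1000
x,y,z=t[...,0],t[...,1],t[...,2]; h=cv2.cvtColor(np.ascontiguousarray(c['img']),cv2.COLOR_RGB2HSV)
m=(abs(x)<7)&(y>-16)&(y<0)&(abs(z)<40)&(h[...,0]<22)&(h[...,1]>100)
print('amber top',m.sum(),np.percentile(z[m],[1,99]),cv2.minAreaRect(np.stack([x[m],z[m]],-1).astype(np.float32)),np.median(y[m]),np.polyfit(z[m],y[m],1))
q=W[...,:2]-C; X=q@ex;Y=q@ey
k=(W[...,2]>.08)&(W[...,2]<.09)&(abs(X)<.07)&(Y>.03)&(Y<.12)
print('det head',np.percentile(X[k],[1,99]),np.percentile(Y[k],[1,99]),cv2.minAreaRect((W[k][:,:2]*1000).astype(np.float32)))
save(c,'w4.png')"
```

```text
t 11.2 tcp [ 0.5115 -0.157   0.1789] yaw -8.04 tilt -1.0 F [ 0.49  1.08 -0.31] w 0.0123
shift [-0.02 10.54 -0.11] turn 0.001
amber top 770 [-14.52106277  17.74832136] ((0.24635028839111328, 1.108149528503418), (8.822720527648926, 33.594207763671875), 0.4486212730407715) -8.808036591999418 [ 0.06392792 -8.64184792]
det head [-0.04374884  0.04378834] [0.04258076 0.11489424] ((522.0938720703125, -81.24308013916016), (74.06845092773438, 90.88941955566406), 81.95942687988281)
```

View pics/w4.png

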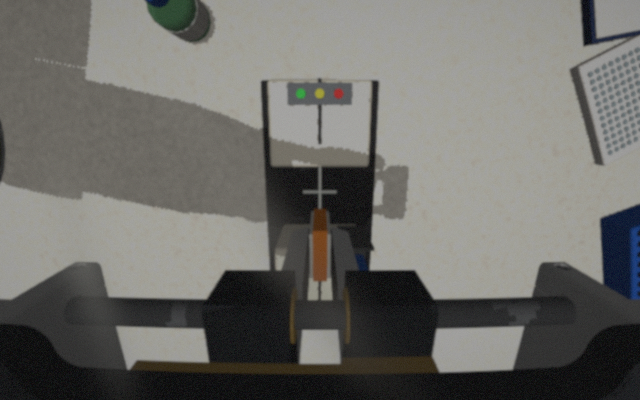

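The cell hangs straight between the jaws (about 320,250) above the gap, in line with the white line. I'll check the tilt before lowering it.

```bash
python3 -c "
from h import *
o=ctrl.get_obs();T=T_tool(o);c=grab('wrist');W=cloud(c);t=(W-T[:3,3])@T[:3,:3]*1000
x,y,z=t[...,0],t[...,1],t[...,2]
m=(abs(x)<3)&(y>-16)&(y<0)&(abs(z)<40)
for a in range(-16,20,4):
  g=m&(z>=a)&(z<a+4); print(a,g.sum(),np.median(y[g]).round(2) if g.any() else '')
f=m&(y>-11)&(y<0)
e=(abs(x)<3)&(z>13)&(z<20)&(y>-6)&(y<40); print('end face',e.sum(),np.polyfit(y[e],z[e],1))
"
```

```text
-16 45 -8.95
-12 61 -8.72
-8 59 -8.78
-4 60 -8.87
0 63 -8.86
4 62 -8.74
8 65 -8.87
12 65 -8.71
16 76 -6.29
end face 194 [5.56035335e-04 1.74570404e+01]
```

Request:
{"api": "jog_arm", "payload": {"targets": [[1, [0, 2, -0.1], 0], [1, [0, 4, -0.1], 0], [1, [0, 6, -0.1], 0], [1, [0, 8, -0.1], 0], [1, [0, 9.3, -0.1], 0], [1, [0, 10, -0.1], 0], [1, [0, 10.5, -0.1], 0], [1, [0, 10.5, -0.1], 0], [1, [0, 10.5, -0.1], 0], [1, [0, 10.5, -0.1], 0]]}}

```text
time_s: 12.3
ee_pos: [0.5116, -0.1586, 0.0745]
eef_rot: [-1.571, -0.001, -0.141]
force: [-0.2, -0.2, -0.5]
grip_width: 0.012
```

```bash
python3 -c "
from h import *
go(ph(0,.001,.0735),YP)
o=ctrl.get_obs();T=T_tool(o);print('vel',np.abs(o['joint_vel']).max(),o['moment'].round(2))
c=grab('wrist');W=cloud(c);t=(W-T[:3,3])@T[:3,:3]*1000
x,y,z=t[...,0],t[...,1],t[...,2]; h=cv2.cvtColor(np.ascontiguousarray(c['img']),cv2.COLOR_RGB2HSV)
m=(abs(x)<7)&(y>-16)&(y<0)&(abs(z)<40)&(h[...,0]<22)&(h[...,1]>100)
p=W[m];q=p[:,:2]-C;print('amber ph x',np.median(q@ex),'y mid',np.percentile(q@ey,[1,99]).mean(),'top z',np.median(p[:,2]))
save(c,'w5.png')
c=grab('scene'); cv2.imwrite('pics/s5.png',cv2.resize(np.ascontiguousarray(c['img'][110:240,180:350,::-1]),None,fx=4,fy=4))
c=grab('top'); W=cloud(c);h=cv2.cvtColor(np.ascontiguousarray(c['img']),cv2.COLOR_RGB2HSV)
"
```

```text
t 12.3 tcp [ 0.5116 -0.1586  0.0745] yaw -8.08 tilt -1.0 F [-0.2  -0.22 -0.53] w 0.012
shift [-0.05  0.1   0.05] turn 0.0
vel 0.004501387561295238 [-0.07  0.11 -0.07]
amber ph x 0.0003575821153337011 y mid 0.002001637711064495 top z 0.08328790611223053
```

View pics/s5.png

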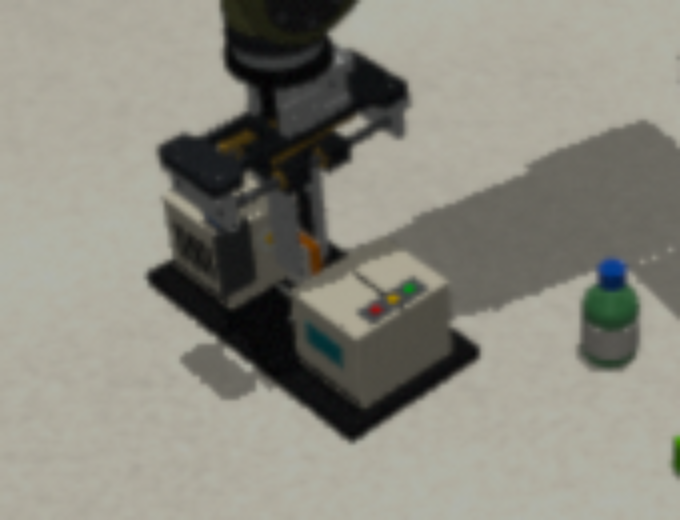

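```bash
python3 -c "
from h import *
for n in ('wrist','top','scene'):
  c=grab(n);W=cloud(c);h=cv2.cvtColor(np.ascontiguousarray(c['img']),cv2.COLOR_RGB2HSV)
  m=(W[...,2]>.095)&(W[...,2]<.13)&(h[...,0]>95)&(h[...,0]<130)&(h[...,1]>120)&(np.hypot(W[...,0]-.511,W[...,1]+.159)<.1)
  if m.sum()>3: q=W[m][:,:2]-C; print(n,m.sum(),'tab x',np.median(q@ex),'y',np.median(q@ey))
o=ctrl.get_obs(); print(o['ee_pos'],o['grip_width'],o['force']); print(ctrl.hand_in())"
```

```text
[ 0.51133593 -0.15848613  0.07400582] 0.012221349521276665 [-0.28849964  0.20487453 -0.27651978]
the job is handed in; nothing more can be done
None
```

I opened the shutter, took the amber cell out of the lime rack by its frosted sides, and handed in while holding it in the light path. The hand-in gave no verdict.

**Shutter:** I pushed the blue tab until it met its end stop (about 6.5 N). The wrist camera then put it at about 36.5 mm, so fully open. That was before I fetched the cell. At the very end the tab was hidden from all three cameras, so I could not re-measure it, and nothing should have touched it in between.

**Cell position:** The last camera check put the cell 0.4 mm off across the beam and 2 mm off along it, with its centre 60.8 mm above the table. Tilt and turn both measured near zero. It was still, gripped at an opening of about 12 mm, and the wrist felt no contact force.

**Disagreements:** The wrist camera read 1.5–4 mm further along the tool's z than the top camera. I checked its reading against the fingers themselves, and the cell was centred in the grip to within 1 mm.

**Other objects:** I did not measure the other two cells, the bottle or the beaker again at the end. The pictures showed the arm clear of them, and there was no unexpected force.

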